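Take the cap off a disc slicer whose thread hand is unknown

TASK

The small disc slicer is being stripped for washing. First swing its open spindle lock shut until the arm rests fully home in its catch, so that the sharp disc cannot spin with the cap. Then unscrew the black cap in the middle of the disc: nobody remembers whether this one has a left-hand or a right-hand thread, so try one way and, if it stops dead, the other, turn it the way it gives until it comes free, and lift it straight up off the spindle; finish while still holding the cap upright, well clear above its spindle, with the lock left shut and everything else left where it is.

Things in the scene. Friction and masses are not known exactly. Their poses are not given: they have to be found in the camera images.
- spindle_axis (a point): The slicer: an aluminium base on the counter, 50 mm high, round (144 mm across) under the disc and about 126 mm wide where it runs on 186 mm to the slicer's +y. This point lies on the upright spindle axis at the top face of the steel disc (60 mm above the counter; disc 128 mm across its notched rim, free to turn unless locked). x, y: the slicer's own axes (y towards the lock's end), z up.
- lock_knob (a point): Centre of the red upright knob near the tip of the steel spindle-lock arm: 16 mm across, 33 mm tall, from 67 to 100 mm above the counter (point at 83 mm), 83 mm from the arm's hinge. It moves level on a circle about the hinge with about 1 N of drag and stays where it is left.
- lock_hinge (a point): Upright hinge axis of the lock arm, fixed to the slicer, at the arm's mid height 57 mm above the counter; lies 55 mm to -x and 88 mm to +y of the spindle axis in the slicer's axes. z up.
- lock_arm (a joint): Angle of the lock arm (rad): 0 = shut against its stop, arm along the slicer's +x, its side holding the small brass plunger fully in a notch of the disc's rim, its tip under the small steel keeper; it grows anticlockwise seen from above as the arm swings open, to 1.05. Starts open at 0.75 to 1.0; a notch stands opposite the plunger at the start.
- disc (a joint): Angle of the disc and spindle (rad), 0 at the start, anticlockwise seen from above positive. Unlocked it spins with the cap at a touch; locked it has about 0.05 rad of play either way.
- cap_grip (a point): Point to grip the black screw cap: in the middle of the upright grip bar across its top, 101 mm above the counter at the start. The bar is 46 mm long (along this point's x), 14 mm thick (along y), from 13 mm below this point to 12 mm above it; below the bar comes the cap's round body, 56 mm across and 27 mm tall. At the start the bar points along the slicer's x. z up, on the cap's axis.
- cap_center (a point): Centre of the cap, half-way up its 52 mm height, 13.5 mm below cap_grip; mass about 0.1 kg. Its coarse thread is left- or right-handed by chance, with nothing to show which. Turned the wrong way the cap stops dead after 0.15 to 0.3 rad (play of the lock included); the right way it turns easily, climbs 2.5 mm over the first 0.7 rad, and lifts straight off anywhere from 0.95 to 2.1 rad (about 1.2 is best; beyond 2.4 it threads on again). Until then it cannot be pulled off.
- slicer: The whole slicer (base, disc, spindle, lock arm). Origin on the spindle axis at counter height, axes as spindle_axis.
- cap: The cap as a body; origin on its axis at the lower edge of its round body, axes as cap_grip.
- timer: White and black kitchen timer, 66 mm across, 39 mm high, standing right of the slicer; origin under its centre. Leave alone.
- marker: White marker pen lying behind the slicer, 135 mm long; origin under its middle. Leave alone.
There are look-alikes about, which are no part of the job. What is shaped like the cap but purple is not meant.

How it is judged:
On the way, in this order (a step that is already met when the one before it is completed fails the run):
1. the spindle lock's arm is swung fully home into its catch (value of joint lock_arm below 0.06 rad), for 0.3 s.
2. the cap has come off its spindle, with the lock still shut (z of cap_center in the frame of spindle_axis above 0.05 m and value of joint lock_arm below 0.06 rad), for 0.2 s.
At the end, for the whole second after the job is handed in: The cap is held by the fingers, upright within 0.35 rad, its centre at least 65 mm above the disc's top face and within 60 mm of the spindle axis, still and touching no part of the slicer; the lock arm is within 0.06 rad of shut (z of cap_center in the frame of spindle_axis above 0.065 m and horizontal distance between cap_center and spindle_axis below 0.06 m and angle between cap_center's own z axis and vertical below 0.35 rad and contact force between cap and the fingers above 1 N and contact force between cap and slicer below 0.05 N and linear speed of cap below 0.03 m/s and value of joint lock_arm below 0.06 rad); the arm keeps its last pose, push and grip.
It fails at once if the disc spins round (turns more than 0.35 rad either way) (value of joint disc above 0.35 rad or value of joint disc below -0.35 rad).
It fails at once if the timer or the marker is moved more than 30 mm (distance of any of timer, marker from where it was at the start of the episode above 0.03 m).
It also fails if it takes over 58 s, if anything falls off the work surface, if the arm or the gripper's body presses on something with over 40 N, if the wrist force passes 120 N, or if a joint passes its speed limit or range.

ROBOT

A 7-joint arm with a two-finger parallel gripper is mounted at the origin on a cart in front of the work surface, level with it; the furniture and walls round the work are solid. World frame = base frame: x ahead of the robot, y to its left, z up, the work surface at z = 0. Lengths are in m, angles in rad, forces in N, time in s.
With the tool pointing down it reaches from about 0.4 to 0.85 m from the base axis. Payload 10.4 kg.
Tool frame: the origin (TCP) lies where the fingers leave the gripper's body, on its centre line; the fingertips stand 70 mm ahead of it and the grasp point (between the pads) lies r.grip_depth ahead of it (r.grip_depth is the distance from the TCP to the grasp point, in m); z points along the fingers, y is the direction in which the jaws open and shut (so a half turn about z gives the same grasp; the last joint's range is limited). The gripper opens to 87 mm and grips with 3 to 60 N. Pads are 19 mm wide; open, the fingers measure 117 mm over their backs; the gripper's body (75 mm by 190 mm) begins 51 mm behind the grasp point.
Start: joints at [1.317, 0.332, -0.065, 1.46, 0.022, 1.35, -0.088], TCP at [0.143, -0.608, 0.292] pointing down, gripper open.
Joint ranges: [-2.6, 2.6], [-0.5, 2.12], [-1.47, 1.34], [0.16, 2.42], [-1.27, 4.41], [0.06, 2.06], [-2.6, 2.6]. Speed limits (rad/s): [2.22, 2.22, 2.79, 2.79, 3.14, 3.14, 3.14].

INTERFACE

Orientations are given as a unit quaternion [x, y, z, w].
In Python, from bench import monitor, viewer, workorder, nets, r gives the robot as it stands.
- The arm moves only by the tool drive_tool, never from a script. Its argument "plan" is a list of rows, each an object of numbers: "rx", "ry", "rz": the turn, a rotation vector about the tool's x, y, z in units of 360 degrees (1.0 is 360 degrees); "x", "y", "z": the shift along the tool's x, y, z in units of 1000 mm (1.0 is 1000 mm); "fingers": the opening, from 0 (shut) to 1 (fully open). In form: [{"rx": .., "ry": .., "rz": .., "x": .., "y": .., "z": .., "fingers": ..}, ...]. A call has 1 to 12 rows; each row is the pose to reach, as a shift and turn from the pose commanded when the call began, along the tool's axes at that moment, turning the shorter way round; what a row does not reach only later rows make up. A row lasts 1/8 s, in which the tool goes at most 62.5 mm and 10.7 degrees, less where a joint would pass 70% of its speed; a pose out of reach is approached as far as the arm can. A call with a number of a shift or a turn outside -1 to 1 is refused whole. A call with a gripper value outside its range is refused whole. The fingers move at their own pace and stop on an object; "squeeze" is the grip in N (left out, the last holds). Time passes only in rows, so rows that repeat a pose let the fingers close. It gives the time, the measured TCP pose, the force and the opening at its end, in the units of the state.
- monitor.read_state(): the state, without advancing time (a new reading comes with each control period).
- viewer.camera(name): name is "scene" or "side" or "wrist"; returns a dict with "color" (384x512x3 uint8, red, green, blue), "depth" (384x512 float32, m along the optical axis (not along the pixel's ray), 0 where there is no reading), "camera_matrix" (3x3 intrinsics, pixels), "xyz" and "rotation" of the camera in the world. Camera axes: x right, y down, z forward; pixel columns grow to the right and rows downward; lengths in m; the calibration is good to about 2 mm. A picture is of the moment at which its call begins.
- workorder.close_job(): hands the job in, once; it reports no verdict.
Trained networks look in the newest picture that a camera, given by its name, has taken for a name from the list of things; names that differ only in an ending like _2 or _b are one class to them, and where a whole thing is asked for, a point or a joint stands for the part that bears it (a point fixed in the world has none). Each returns a list of dicts, best first, with "confidence" (0 to 1); they miss things now and then, are a little off and sometimes report something else, mostly with a low value. They report only what shows in the picture. A call takes as long as a camera call. They do not tell look-alikes from the thing itself.
- nets.find_in(label, camera): "centre" ([x, y, z] in m, in world coordinates, good to about 4 mm: the middle of the surface that is visible of it).
- nets.regions_of(label, camera): "region" (384x512 bool, what is visible of it).
The state is a dict: "time": time; "joint_positions": joint angles; "joint_vel": joint speeds; "joint_torque": joint torques, N m; "ee_pos": TCP position; "eef_rot": TCP orientation; "ft_force": force on the tool from outside, world axes, zero at the start; "torque": the same for the moment, N m; "width": finger opening in m.
Only numpy, scipy, OpenCV 4.12 (cv2) and the standard library are available. Lean on these libraries where they do the work, as an engineer would, in place of code of your own. Each camera call takes 0.05 s, during which the arm holds its last target.

## Working session

There is one attempt and no reset: what is moved stays moved. The work goes in short steps, Python scripts to look and compute and a tool call to move; the robot and the scene stay as the last step left them, time stands still between calls to the robot, and variables do not carry over. Pictures are saved under pics/ and viewed, and the job is handed in when it is done.

Besides the shell and the picture viewer there is one more tool, called after "Emit:" by a JSON object that holds its "fn" and its "kwargs". drive_tool: Moves the arm, as the interface text tells. Its arguments: {"type":"object","properties":{"plan":{"type":"array","items":{"type":"object","properties":{"rx":{"type":"number","minimum":-1,"maximum":1},"ry":{"type":"number","minimum":-1,"maximum":1},"rz":{"type":"number","minimum":-1,"maximum":1},"x":{"type":"number","minimum":-1,"maximum":1},"y":{"type":"number","minimum":-1,"maximum":1},"z":{"type":"number","minimum":-1,"maximum":1},"fingers":{"type":"number"}}}},"squeeze":{"type":"number"}},"required":["plan"]}

```bash
mkdir -p pics; ls; cat > h.py <<'E'
import numpy as np, cv2
from bench import monitor, viewer, workorder, nets, r
def snap(n,f):
    c=viewer.camera(n); cv2.imwrite('pics/'+f,c['color'][:,:,::-1]); return c
def world(c,u,v,z=None):
    K=c['camera_matrix']; d=np.array([(u-K[0,2])/K[0,0],(v-K[1,2])/K[1,1],1.])
    R=np.array(c['rotation']); 
    if R.shape!=(3,3):
        from scipy.spatial.transform import Rotation as Q; R=Q.from_quat(R).as_matrix()
    o=np.array(c['xyz']); w=R@d
    s=c['depth'][int(v),int(u)] if z is None else (z-o[2])/w[2]
    return o+s*w
E
python3 - <<'E'
from h import *
s=monitor.read_state(); print(s, r.grip_depth)
for n in ['scene','side','wrist']:
    c=snap(n,n+'0.png'); print(n,c['xyz'],c['rotation'])
    for l in ['spindle_axis','lock_knob','lock_hinge','cap_grip','cap_center','cap','slicer','timer','marker','lock_arm']:
        try: print(l,[(np.round(d['centre'],4).tolist(),round(d['confidence'],2)) for d in nets.find_in(l,n)])
        except Exception as e: print(l,e)
E
```

```text
pics
{'time': 0.0, 'joint_positions': array([ 1.31738759,  0.33284505, -0.06470722,  1.46095427,  0.02161062,
        1.34990836, -0.0885272 ]), 'joint_vel': array([ 2.08716995e-04,  1.30794933e-04, -1.07681224e-04, -1.19573464e-03,
       -5.33153400e-04,  1.19805467e-03,  5.17749507e-05]), 'joint_torque': array([ 3.96070927e-04, -6.23249745e+01,  2.50642985e-02, -3.89892769e+01,
       -6.13121968e-02,  3.97828000e-02,  1.29392861e-04]), 'ee_pos': array([ 0.14290933, -0.60813669,  0.29146447]), 'eef_rot': array([ 9.93347867e-01,  1.15149949e-01, -1.19079746e-04, -6.99460316e-04]), 'ft_force': array([ 1.06574029, -1.15057132,  0.15760459]), 'torque': array([-0.00107336, -0.02599046, -0.05246539]), 'width': 0.08692436342549253} 0.051
scene [-0.18710206  0.88939665  0.6457389 ] [-0.27898946  0.80656556 -0.49479815  0.16368164]
spindle_axis [([0.3992, 0.2543, 0.0505], 0.63)]
lock_knob [([0.4046, 0.2873, 0.0636], 0.92)]
lock_hinge [([0.4016, 0.2546, 0.05], 0.73), ([0.4241, 0.1504, 0.0882], 0.39)]
cap_grip [([0.3975, -0.0037, 0.0257], 0.85), ([0.4247, 0.1536, 0.0921], 0.59)]
cap_center [
[... 454 characters left out ...]
ock_knob [([0.4108, 0.2866, 0.062], 0.71)]
lock_hinge [([0.4322, 0.1034, 0.052], 0.98)]
cap_grip [([0.4383, 0.1361, 0.088], 0.81), ([0.4128, -0.038, 0.0268], 0.69)]
cap_center [([0.4133, -0.0322, 0.0271], 0.58)]
cap [([0.4128, -0.0355, 0.0243], 0.88), ([0.4389, 0.133, 0.0884], 0.84)]
slicer [([0.4332, 0.1032, 0.0443], 0.74)]
timer [([0.4067, -0.1882, 0.0326], 0.73)]
marker [([0.5458, -0.0704, 0.0141], 0.49)]
lock_arm [([0.4338, 0.1168, 0.0563], 0.74), ([0.4115, 0.2897, 0.0642], 0.73)]
wrist [ 0.21494121 -0.59282409  0.3842495 ] [ 0.77589166 -0.61596903 -0.08422365  0.10714784]
spindle_axis []
lock_knob []
lock_hinge []
cap_grip []
cap_center []
cap []
slicer []
timer []
marker []
lock_arm []
```

View pics/scene0.png

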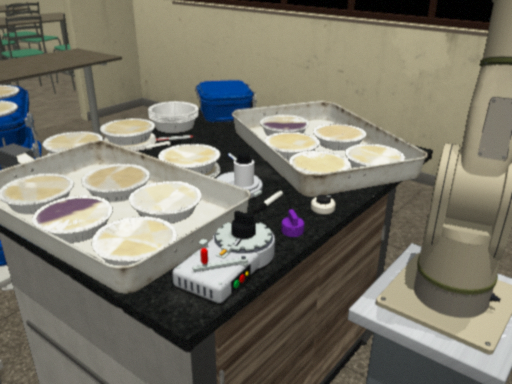

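View pics/side0.png

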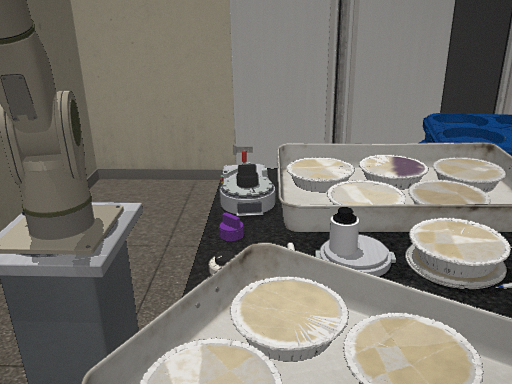

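```bash
python3 - <<'E'
from h import *
for n,(u0,v0,u1,v1) in dict(scene=(165,195,315,310),side=(200,130,300,280)).items():
    c=viewer.camera(n); im=c['color'][v0:v1,u0:u1,::-1]
    cv2.imwrite('pics/%s_crop.png'%n,cv2.resize(im,None,fx=5 if n=='scene' else 4,fy=5 if n=='scene' else 4,interpolation=cv2.INTER_CUBIC))
    np.savez(n+'.npz',**{k:np.array(v) for k,v in c.items()})
E
```

```text
(no output)
```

View pics/scene_crop.png

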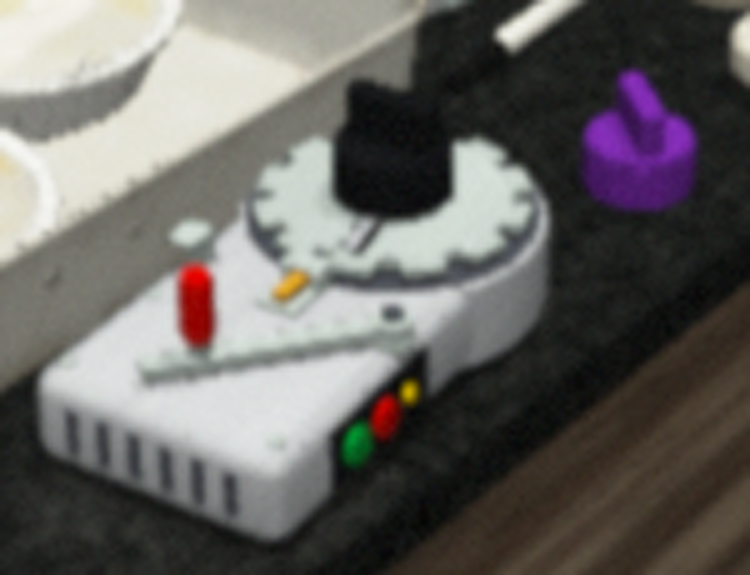

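View pics/side_crop.png

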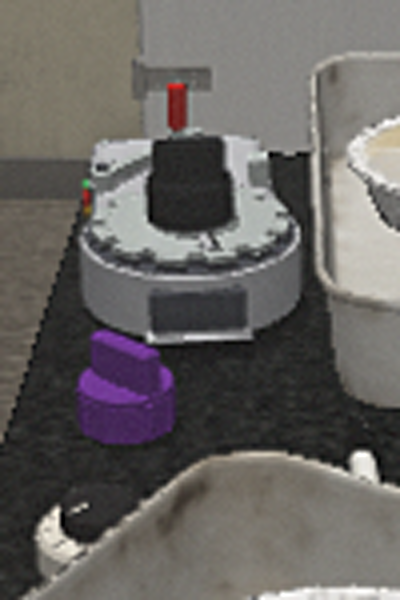

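```bash
python3 - <<'E'
from h import *
c=dict(np.load('scene.npz')); 
def S(x,y,z): 
    return world(c,165+(x+.5)/5-.5,195+(y+.5)/5-.5,z)
for n,a in dict(knobtop=(196,270,.1),knobbot=(200,343,.067),hinge=(392,313,.062),keeper=(192,234,.062),barL=(362,85,.113),barR=(418,98,.113),capbotL=(335,195,.061),capbotR=(452,195,.061),capbotN=(392,216,.061),discL=(247,198,.06),discR=(540,208,.06),disclow=(385,278,.06),cornerL=(40,385,.045),cornerB=(285,470,.05)).items(): print(n,S(*a).round(4))
s=dict(np.load('side.npz'))
def T(x,y,z): return world(s,200+(x+.5)/4-.5,130+(y+.5)/4-.5,z)
for n,a in dict(knobtop=(177,85,.1),capbotL=(149,215,.062),capbotR=(236,215,.062),barTopL=(153,140,.113),barTopR=(227,140,.113),discL=(80,232,.058),discR=(300,232,.058)).items(): print(n,T(*a).round(4))
E
```

```text
knobtop [0.4166 0.2934 0.1   ]
knobbot [0.4138 0.296  0.067 ]
hinge [0.3713 0.2242 0.062 ]
keeper [0.4804 0.2318 0.062 ]
barL [0.4502 0.15   0.113 ]
barR [0.4229 0.1435 0.113 ]
capbotL [0.454  0.1656 0.061 ]
capbotR [0.4124 0.132  0.061 ]
capbotN [0.4221 0.1632 0.061 ]
discL [0.4846 0.1915 0.06  ]
discR [0.3751 0.1145 0.06  ]
disclow [0.3928 0.2031 0.06  ]
cornerL [0.4671 0.3369 0.045 ]
cornerB [0.3454 0.3207 0.05  ]
knobtop [0.4182 0.2983 0.1   ]
capbotL [0.4107 0.1491 0.062 ]
capbotR [0.4671 0.1503 0.062 ]
barTopL [0.4145 0.1514 0.113 ]
barTopR [0.4618 0.1522 0.113 ]
discL [0.3679 0.1295 0.058 ]
discR [0.5088 0.1326 0.058 ]
```

```bash
cat >> h.py <<'E'
from scipy.spatial.transform import Rotation as Q
def rows(tg, p=None, q=None):
    """tg: list of (x,y,z,yaw_deg) ; yaw = world angle of tool x with tool straight down"""
    s=monitor.read_state(); p=s['ee_pos'] if p is None else np.array(p); q=s['eef_rot'] if q is None else q
    R=Q.from_quat(q)
    for t in tg:
        d=R.inv().apply(np.array(t[:3])-p)
        a=np.radians(t[3]); G=Q.from_matrix(np.array([[np.cos(a),np.sin(a),0],[np.sin(a),-np.cos(a),0],[0,0,-1]]).T)
        v=(R.inv()*G).as_rotvec()/(2*np.pi)
        print('xyz',d.round(4),'r',v.round(4))
def st():
    s=monitor.read_state(); R=Q.from_quat(s['eef_rot']).as_matrix()
    print('t',round(s['time'],2),'p',s['ee_pos'].round(4),'yaw',np.degrees(np.arctan2(R[1,0],R[0,0])).round(2),'zt',R[:,2].round(3),'F',s['ft_force'].round(2),'M',s['torque'].round(2),'w',round(s['width'],4),'q',s['joint_positions'].round(2))
    return s
E
python3 - <<'E'
from h import *
st()
rows([(.45,-.42,.30,60),(.52,-.1,.3,120),(.48,.19,.30,180)])
c=viewer.camera('wrist'); print(Q.from_quat(c['rotation']).as_matrix().round(3))
E
```

```text
t 1.75 p [ 0.143  -0.6084  0.2923] yaw 13.22 zt [ 0. -0. -1.] F [-0.66 -0.35 -0.97] M [ 0.05  0.03 -0.07] w 0.0874 q [ 1.32  0.33 -0.06  1.46  0.02  1.35 -0.09]
xyz [ 0.342  -0.1132 -0.0077] r [ 0.     -0.     -0.1299]
xyz [ 0.4833 -0.4088 -0.0077] r [ 0.      0.     -0.2966]
xyz [ 0.5107 -0.7002 -0.0078] r [ 0.      0.     -0.4633]
[[ 0.227 -0.938 -0.263]
 [-0.974 -0.218 -0.063]
 [ 0.001  0.27  -0.963]]
```

Emit:
{"fn": "drive_tool", "kwargs": {"plan": [{"x": 0.342,"y": -0.113,"z": -0.008,"rz": -0.13,"fingers": 0},{"x": 0.342,"y": -0.113,"z": -0.008,"rz": -0.13,"fingers": 0},{"x": 0.342,"y": -0.113,"z": -0.008,"rz": -0.13,"fingers": 0},{"x": 0.342,"y": -0.113,"z": -0.008,"rz": -0.13,"fingers": 0},{"x": 0.342,"y": -0.113,"z": -0.008,"rz": -0.13,"fingers": 0},{"x": 0.342,"y": -0.113,"z": -0.008,"rz": -0.13,"fingers": 0},{"x": 0.483,"y": -0.409,"z": -0.008,"rz": -0.297,"fingers": 0},{"x": 0.483,"y": -0.409,"z": -0.008,"rz": -0.297,"fingers": 0},{"x": 0.483,"y": -0.409,"z": -0.008,"rz": -0.297,"fingers": 0},{"x": 0.483,"y": -0.409,"z": -0.008,"rz": -0.297,"fingers": 0},{"x": 0.483,"y": -0.409,"z": -0.008,"rz": -0.297,"fingers": 0},{"x": 0.483,"y": -0.409,"z": -0.008,"rz": -0.297,"fingers": 0}]}}

```text
validation failed for argument at $.pl...
```

```bash
python3 - <<'E'
from h import *
st()
rows([(.48,.19,.30,180)])
E
```

```text
t 1.8 p [ 0.143  -0.6084  0.2923] yaw 13.22 zt [ 0. -0. -1.] F [-0.71 -0.39  0.27] M [ 0.03  0.04 -0.  ] w 0.087 q [ 1.32  0.33 -0.06  1.46  0.02  1.35 -0.09]
xyz [ 0.5107 -0.7002 -0.0078] r [ 0.      0.     -0.4633]
```

Emit:
{"fn": "drive_tool", "kwargs": {"plan": [{"rx": 0.0,"ry": 0.0,"rz": -0.13,"x": 0.342,"y": -0.113,"z": -0.008,"fingers": 0.0},{"rx": 0.0,"ry": 0.0,"rz": -0.13,"x": 0.342,"y": -0.113,"z": -0.008,"fingers": 0.0},{"rx": 0.0,"ry": 0.0,"rz": -0.13,"x": 0.342,"y": -0.113,"z": -0.008,"fingers": 0.0},{"rx": 0.0,"ry": 0.0,"rz": -0.13,"x": 0.342,"y": -0.113,"z": -0.008,"fingers": 0.0},{"rx": 0.0,"ry": 0.0,"rz": -0.13,"x": 0.342,"y": -0.113,"z": -0.008,"fingers": 0.0},{"rx": 0.0,"ry": 0.0,"rz": -0.13,"x": 0.342,"y": -0.113,"z": -0.008,"fingers": 0.0}]}}

```text
time: 2.55
ee_pos: [0.4523, -0.4182, 0.3005]
eef_rot: [0.865, 0.501, 0.0, 0.0]
ft_force: [-0.4, -1.1, 0.5]
width: 0.0349
```

```bash
python3 - <<'E'
from h import *
st()
rows([(.52,-.1,.3,120),(.48,.19,.30,180)])
E
```

```text
t 2.55 p [ 0.4523 -0.4182  0.3005] yaw 60.19 zt [ 0.001  0.    -1.   ] F [-0.43 -1.08  0.46] M [-0.1  -0.09 -0.01] w 0.0349 q [ 0.95  0.33 -0.36  1.46  0.12  1.37  0.07]
xyz [ 0.3097 -0.0995  0.0006] r [ 1.000e-04 -0.000e+00 -1.661e-01]
xyz [ 0.5415 -0.2784  0.0006] r [ 1.000e-04  1.000e-04 -3.328e-01]
```

Emit:
{"fn": "drive_tool", "kwargs": {"plan": [{"rx": 0.0,"ry": 0.0,"rz": -0.166,"x": 0.31,"y": -0.1,"z": 0.0,"fingers": 0.0},{"rx": 0.0,"ry": 0.0,"rz": -0.166,"x": 0.31,"y": -0.1,"z": 0.0,"fingers": 0.0},{"rx": 0.0,"ry": 0.0,"rz": -0.166,"x": 0.31,"y": -0.1,"z": 0.0,"fingers": 0.0},{"rx": 0.0,"ry": 0.0,"rz": -0.166,"x": 0.31,"y": -0.1,"z": 0.0,"fingers": 0.0},{"rx": 0.0,"ry": 0.0,"rz": -0.166,"x": 0.31,"y": -0.1,"z": 0.0,"fingers": 0.0},{"rx": 0.0,"ry": 0.0,"rz": -0.333,"x": 0.541,"y": -0.278,"z": 0.0,"fingers": 0.0},{"rx": 0.0,"ry": 0.0,"rz": -0.333,"x": 0.541,"y": -0.278,"z": 0.0,"fingers": 0.0},{"rx": 0.0,"ry": 0.0,"rz": -0.333,"x": 0.541,"y": -0.278,"z": 0.0,"fingers": 0.0},{"rx": 0.0,"ry": 0.0,"rz": -0.333,"x": 0.541,"y": -0.278,"z": 0.0,"fingers": 0.0},{"rx": 0.0,"ry": 0.0,"rz": -0.333,"x": 0.541,"y": -0.278,"z": 0.0,"fingers": 0.0},{"rx": 0.0,"ry": 0.0,"rz": -0.333,"x": 0.541,"y": -0.278,"z": 0.0,"fingers": 0.0},{"rx": 0.0,"ry": 0.0,"rz": -0.333,"x": 0.541,"y": -0.278,"z": 0.0,"fingers": 0.0}]}}

```text
time: 4.05
ee_pos: [0.4795, 0.1875, 0.3002]
eef_rot: [0.0, 1.0, -0.0, 0.0]
ft_force: [0.5, -0.0, 1.0]
width: 0.0007
```

```bash
python3 - <<'E'
from h import *
st()
c=snap('wrist','w1.png'); np.savez('w1.npz',**{k:np.array(v) for k,v in c.items()})
for l in ['spindle_axis','lock_knob','lock_hinge','cap_grip','cap']:
    print(l,[(np.round(d['centre'],4).tolist(),round(d['confidence'],2)) for d in nets.find_in(l,'wrist')])
E
```

```text
t 4.05 p [0.4795 0.1875 0.3002] yaw 179.96 zt [ 0. -0. -1.] F [ 0.54 -0.03  1.  ] M [ 0.04 -0.18  0.  ] w 0.0007 q [ 0.44  0.2  -0.99  1.7   0.17  1.34  0.98]
spindle_axis [([0.4198, 0.2165, 0.0524], 0.88)]
lock_knob [([0.4013, 0.2631, 0.06], 0.83)]
lock_hinge [([0.4158, 0.2131, 0.0527], 0.66)]
cap_grip [([0.4317, 0.1478, 0.0951], 0.83), ([0.4124, -0.0104, 0.0273], 0.63)]
cap [([0.4307, 0.1484, 0.0909], 0.96), ([0.4078, -0.0108, 0.0274], 0.77)]
```

View pics/w1.png

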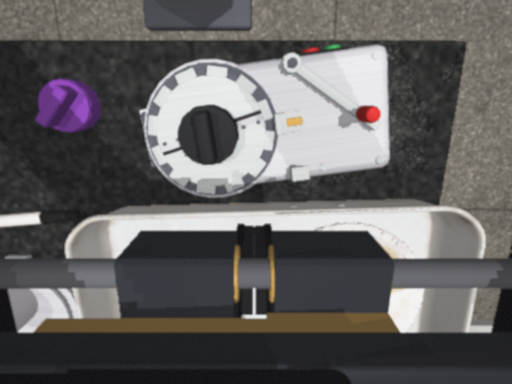

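```bash
python3 - <<'E'
from h import *
c=dict(np.load('w1.npz'))
for n,a in dict(hinge=(292,62,.062),knob=(370,114,.1),keeper=(300,174,.065),brass=(294,122,.06),e1=(245,67,.05),e2=(382,47,.05),f1=(262,184,.05),f2=(386,165,.05),discT=(211,62,.06),discB=(211,194,.06),discL=(146,130,.06),discR=(276,127,.06)).items(): print(n,world(c,*a).round(4), world(c,a[0],a[1]).round(4))
im=c['color'][80:190,150:270,::-1]; cv2.imwrite('pics/w1c.png',cv2.resize(im,None,fx=5,fy=5,interpolation=cv2.INTER_CUBIC))
# bar top points via depth
K=c['camera_matrix'];v,u=np.mgrid[0:384,0:512];d=c['depth']
R=Q.from_quat(c['rotation']).as_matrix()
P=np.stack([(u-K[0,2])/K[0,0]*d,(v-K[1,2])/K[1,1]*d,d],-1)@R.T+c['xyz']
m=(P[...,2]>.106)&(P[...,2]<.12)&(np.hypot(P[...,0]-.43,P[...,1]-.15)<.05)
X=P[m][:,:2];print(m.sum(),X.mean(0));cv_=np.cov(X.T);w,V=np.linalg.eigh(cv_);print(np.degrees(np.arctan2(V[1,1],V[0,1])),np.sqrt(w*12)); r_=cv2.minAreaRect(X.astype(np.float32)*1000);print(r_)
m=(P[...,2]>.07)&(P[...,2]<.12)&(np.hypot(P[...,0]-.43,P[...,1]-.15)<.05);X=P[m][:,:2];print(m.sum(),X.mean(0),cv2.minEnclosingCircle((X*1000).astype(np.float32)))
m=(P[...,2]>.056)&(P[...,2]<.064)&(np.hypot(P[...,0]-.43,P[...,1]-.14)<.07);X=P[m][:,:2];print(m.sum(),cv2.minEnclosingCircle((X*1000).astype(np.float32)))
m=(P[...,2]>.085)&(P[...,2]<.105)&(P[...,1]>.24)&(P[...,1]<.32)&(P[...,0]<.46);X=P[m];print(m.sum(),X.mean(0),np.percentile(X,[0,100],0))
E
```

```text
hinge [0.3704 0.2223 0.062 ] [0.3708 0.2218 0.0661]
knob [0.4172 0.2877 0.1   ] [0.4172 0.288  0.0989]
keeper [0.4785 0.2334 0.065 ] [0.478  0.233  0.0674]
brass [0.4263 0.2262 0.06  ] [0.4264 0.2264 0.0577]
e1 [0.3736 0.1773 0.05  ] [0.3735 0.1773 0.0492]
e2 [0.3557 0.3107 0.05  ] [0.3551 0.3121 0.0462]
f1 [0.4928 0.1946 0.05  ] [ 0.5059  0.1959 -0.0018]
f2 [0.4722 0.3271 0.05  ] [ 0.482  0.348 -0.001]
discT [0.3699 0.1451 0.06  ] [0.3691 0.1441 0.0522]
discB [0.5012 0.1401 0.06  ] [0.5041 0.1387 0.0499]
discL [0.4339 0.0771 0.06  ] [0.4346 0.0742 0.0512]
discR [0.4312 0.2082 0.06  ] [0.431  0.2081 0.062 ]
884 [0.43590156 0.14265035]
-172.50292506778382 [0.01403254 0.04490496]
((436.7585754394531, 142.2377166748047), (46.03120422363281, 14.15554141998291), 7.487833023071289)
2905 [0.43470598 0.14412506] ((436.5782470703125, 141.9403839111328), 28.76227569580078)
8654 ((435.8271484375, 144.37710571289062), 66.76282501220703)
305 [0.41694478 0.2885843  0.09652387] [[0.40964166 0.28243893 0.08521899]
 [0.42480248 0.29777772 0.10135685]]
```

View pics/w1c.png

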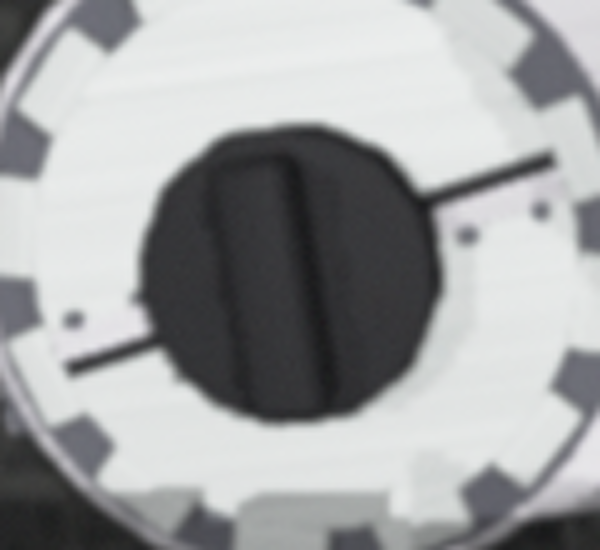

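```bash
cat >> h.py <<'E'
C=np.array([.4367,.1421]); H=np.array([.3707,.2222]); PSI=7.5
def push(phi,D,z=.146,yaw=202.5):
    a=np.radians(phi); b=np.radians(yaw-180)
    k=H+.083*np.array([np.cos(a),np.sin(a)]); p=k+D*np.array([-np.sin(b),np.cos(b)])
    return (p[0],p[1],z,yaw)
E
python3 - <<'E'
from h import *
rows([push(55,.045,.25),push(55,.045)])
E
```

```text
xyz [0.0794 0.1447 0.0502] r [-0.0001  0.     -0.0633]
xyz [0.0794 0.1447 0.1542] r [-0.0001  0.     -0.0633]
```

Emit:
{"fn": "drive_tool", "kwargs": {"plan": [{"rx": 0.0,"ry": 0.0,"rz": -0.0625,"x": 0.079,"y": 0.145,"z": 0.05,"fingers": 0.0},{"rx": 0.0,"ry": 0.0,"rz": -0.0625,"x": 0.079,"y": 0.145,"z": 0.05,"fingers": 0.0},{"rx": 0.0,"ry": 0.0,"rz": -0.0625,"x": 0.079,"y": 0.145,"z": 0.05,"fingers": 0.0},{"rx": 0.0,"ry": 0.0,"rz": -0.0625,"x": 0.079,"y": 0.145,"z": 0.1,"fingers": 0.0},{"rx": 0.0,"ry": 0.0,"rz": -0.0625,"x": 0.079,"y": 0.145,"z": 0.154,"fingers": 0.0},{"rx": 0.0,"ry": 0.0,"rz": -0.0625,"x": 0.079,"y": 0.145,"z": 0.154,"fingers": 0.0}]}}

```text
time: 5.1
ee_pos: [0.3994, 0.3309, 0.1435]
eef_rot: [-0.194, 0.981, -0.001, -0.003]
ft_force: [-0.6, -0.6, 1.0]
width: 0.0008
```

```bash
python3 - <<'E'
from h import *
st()
snap('scene','s2.png')
c=snap('wrist','w2.png')
rows([push(55,.026),push(48,.024),push(40,.024),push(32,.024),push(24,.024),push(17,.024),push(13,.024),push(10,.024)])
E
python3 -c "
import cv2;a=cv2.imread('pics/s2.png')[180:310,150:300];cv2.imwrite('pics/s2c.png',cv2.resize(a,None,fx=4,fy=4))"
```

```text
t 5.1 p [0.3994 0.3309 0.1435] yaw -157.65 zt [-0.005 -0.003 -1.   ] F [-0.65 -0.63  1.02] M [ 0.09 -0.13 -0.02] w 0.0008 q [ 0.09  0.44 -1.02  1.86  0.42  1.09  0.87]
xyz [ 0.0005 -0.02    0.0017] r [ 0.0001  0.0001 -0.0004]
xyz [-0.0044 -0.0308  0.0017] r [ 0.0001  0.0001 -0.0004]
xyz [-0.0087 -0.0416  0.0017] r [ 0.0001  0.0001 -0.0004]
xyz [-0.0114 -0.0529  0.0017] r [ 0.0001  0.0001 -0.0004]
xyz [-0.0126 -0.0644  0.0016] r [ 0.0001  0.0001 -0.0004]
xyz [-0.0123 -0.0745  0.0016] r [ 0.0001  0.0001 -0.0004]
xyz [-0.0115 -0.0803  0.0016] r [ 0.0001  0.0001 -0.0004]
xyz [-0.0107 -0.0845  0.0016] r [ 0.0001  0.0001 -0.0004]
```

View pics/s2c.png

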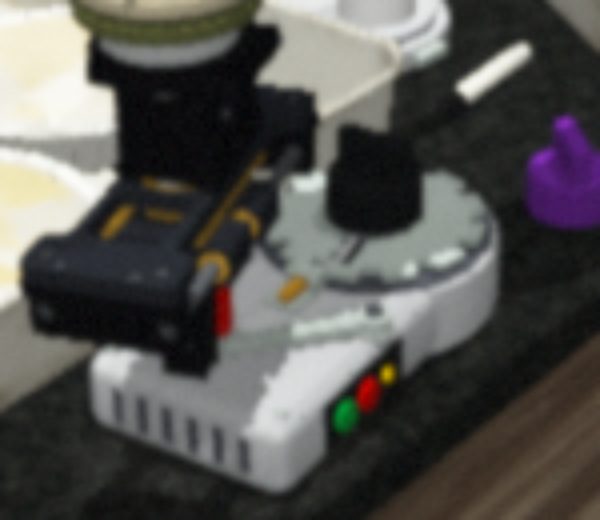

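View pics/w2.png

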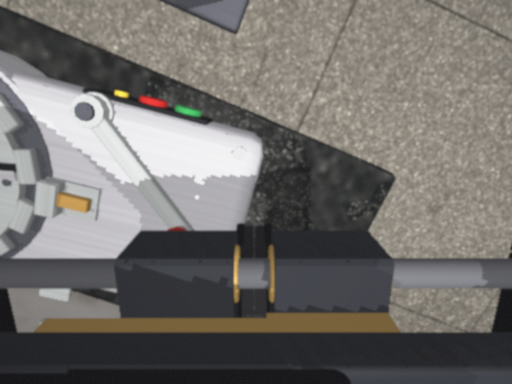

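Emit:
{"fn": "drive_tool", "kwargs": {"plan": [{"rx": 0.0,"ry": 0.0,"rz": 0.0,"x": 0.0,"y": -0.02,"z": 0.0,"fingers": 0.0},{"rx": 0.0,"ry": 0.0,"rz": 0.0,"x": -0.004,"y": -0.031,"z": 0.0,"fingers": 0.0},{"rx": 0.0,"ry": 0.0,"rz": 0.0,"x": -0.009,"y": -0.042,"z": 0.0,"fingers": 0.0},{"rx": 0.0,"ry": 0.0,"rz": 0.0,"x": -0.011,"y": -0.053,"z": 0.0,"fingers": 0.0},{"rx": 0.0,"ry": 0.0,"rz": 0.0,"x": -0.0125,"y": -0.064,"z": 0.0,"fingers": 0.0},{"rx": 0.0,"ry": 0.0,"rz": 0.0,"x": -0.0125,"y": -0.0745,"z": 0.0,"fingers": 0.0},{"rx": 0.0,"ry": 0.0,"rz": 0.0,"x": -0.0115,"y": -0.08,"z": 0.0,"fingers": 0.0},{"rx": 0.0,"ry": 0.0,"rz": 0.0,"x": -0.011,"y": -0.083,"z": 0.0,"fingers": 0.0}]}}

```text
time: 6.2
ee_pos: [0.4425, 0.2595, 0.1461]
eef_rot: [-0.194, 0.981, -0.0, -0.0]
ft_force: [0.5, 1.1, -0.4]
width: 0.0005
```

```bash
python3 - <<'E'
from h import *
st()
snap('scene','s3.png')
c=snap('wrist','w3.png')
rows([push(7.5,.024)])
E
python3 -c "
import cv2;a=cv2.imread('pics/s3.png')[180:310,150:300];cv2.imwrite('pics/s3c.png',cv2.resize(a,None,fx=4,fy=4))"
```

```text
t 6.2 p [0.4425 0.2595 0.1461] yaw -157.61 zt [-0. -0. -1.] F [ 0.47  1.09 -0.42] M [ 0.3  -0.2  -0.01] w 0.0005 q [ 0.26  0.41 -1.02  1.88  0.4   1.07  1.04]
xyz [ 0.0005 -0.0045  0.0001] r [-0.0001 -0.0001 -0.0003]
```

View pics/s3c.png

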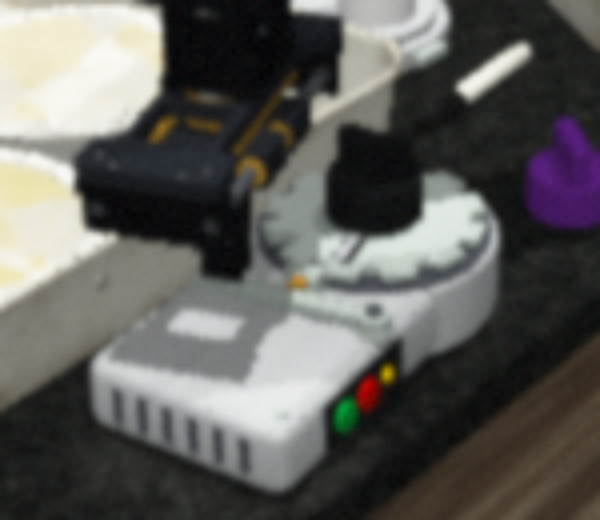

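View pics/w3.png

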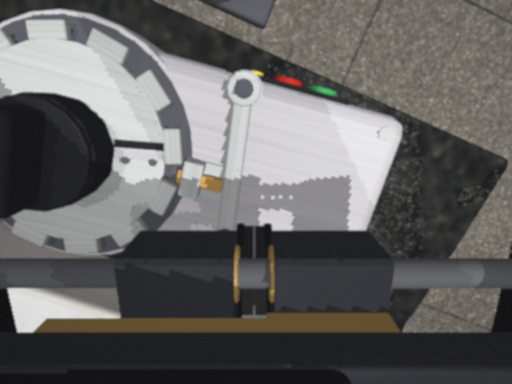

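Emit:
{"fn": "drive_tool", "kwargs": {"plan": [{"rx": 0.0,"ry": 0.0,"rz": 0.0,"x": 0.0,"y": -0.002,"z": 0.0,"fingers": 0.0},{"rx": 0.0,"ry": 0.0,"rz": 0.0,"x": 0.001,"y": -0.004,"z": 0.0,"fingers": 0.0},{"rx": 0.0,"ry": 0.0,"rz": 0.0,"x": 0.001,"y": -0.005,"z": 0.0,"fingers": 0.0},{"rx": 0.0,"ry": 0.0,"rz": 0.0,"x": 0.001,"y": -0.005,"z": 0.0,"fingers": 0.0}]}}

```text
time: 6.8
ee_pos: [0.4436, 0.2548, 0.1462]
eef_rot: [-0.194, 0.981, -0.0, -0.0]
ft_force: [-0.1, -0.3, 0.4]
width: 0.0007
```

Emit:
{"fn": "drive_tool", "kwargs": {"plan": [{"rx": 0.0,"ry": 0.0,"rz": 0.0,"x": 0.0,"y": -0.001,"z": 0.0,"fingers": 0.0},{"rx": 0.0,"ry": 0.0,"rz": 0.0,"x": 0.0,"y": -0.002,"z": 0.0,"fingers": 0.0},{"rx": 0.0,"ry": 0.0,"rz": 0.0,"x": 0.0,"y": -0.002,"z": 0.0,"fingers": 0.0}]}}

```text
time: 7.18
ee_pos: [0.4444, 0.2529, 0.1462]
eef_rot: [-0.194, 0.981, -0.0, -0.0]
ft_force: [-1.4, -0.4, -0.8]
width: 0.0007
```

```bash
python3 - <<'E'
from h import *
st()
E
```

```text
t 7.17 p [0.4444 0.2529 0.1462] yaw -157.6 zt [-0. -0. -1.] F [-1.4  -0.44 -0.8 ] M [ 0.14 -0.08 -0.08] w 0.0007 q [ 0.27  0.4  -1.02  1.88  0.39  1.07  1.06]
```

Emit:
{"fn": "drive_tool", "kwargs": {"plan": [{"rx": 0.0,"ry": 0.0,"rz": 0.0,"x": 0.0,"y": -0.001,"z": 0.0,"fingers": 0.0},{"rx": 0.0,"ry": 0.0,"rz": 0.0,"x": 0.0,"y": -0.002,"z": 0.0,"fingers": 0.0},{"rx": 0.0,"ry": 0.0,"rz": 0.0,"x": 0.0,"y": -0.002,"z": 0.0,"fingers": 0.0}]}}

```text
time: 7.55
ee_pos: [0.4452, 0.2511, 0.1462]
eef_rot: [-0.194, 0.981, -0.0, 0.0]
ft_force: [0.0, -1.0, 0.8]
width: 0.0004
```

```bash
python3 - <<'E'
from h import *
st()
snap('scene','s4.png')
c=snap('wrist','w4.png')
a=cv2.imread('pics/s4.png')[180:310,150:300];cv2.imwrite('pics/s4c.png',cv2.resize(a,None,fx=4,fy=4))
E
```

```text
t 7.55 p [0.4452 0.2511 0.1462] yaw -157.61 zt [ 0. -0. -1.] F [ 0.03 -1.04  0.76] M [ 0.19 -0.04  0.04] w 0.0004 q [ 0.28  0.4  -1.02  1.88  0.39  1.07  1.06]
```

View pics/w4.png

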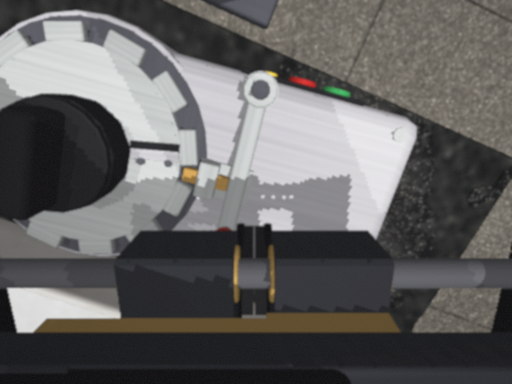

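View pics/s4c.png

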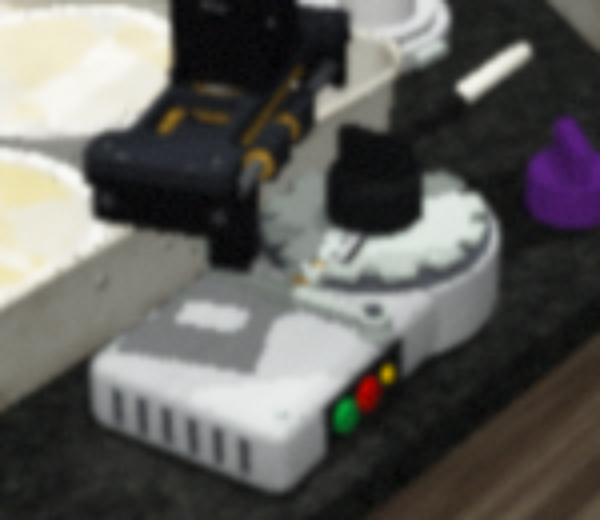

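```bash
python3 - <<'E'
from h import *
c=viewer.camera('wrist'); 
im=c['color'][50:250,150:310,::-1]; cv2.imwrite('pics/w4c.png',cv2.resize(im,None,fx=4,fy=4,interpolation=cv2.INTER_CUBIC))
np.savez('w4.npz',**{k:np.array(v) for k,v in c.items()})
h=world(c,260,90,.062)
for p in [(239,190),(234,212),(229,224)]:
    q=world(c,*p,.061); print(h.round(4),q.round(4),np.degrees(np.arctan2(*(q-h)[[1,0]])))
E
```

```text
[0.3711 0.2225 0.062 ] [0.4254 0.2323 0.061 ] 10.17954473994815
[0.3711 0.2225 0.062 ] [0.4387 0.2344 0.061 ] 9.998855958944386
[0.3711 0.2225 0.062 ] [0.4467 0.2344 0.061 ] 8.957499468976723
```

View pics/w4c.png

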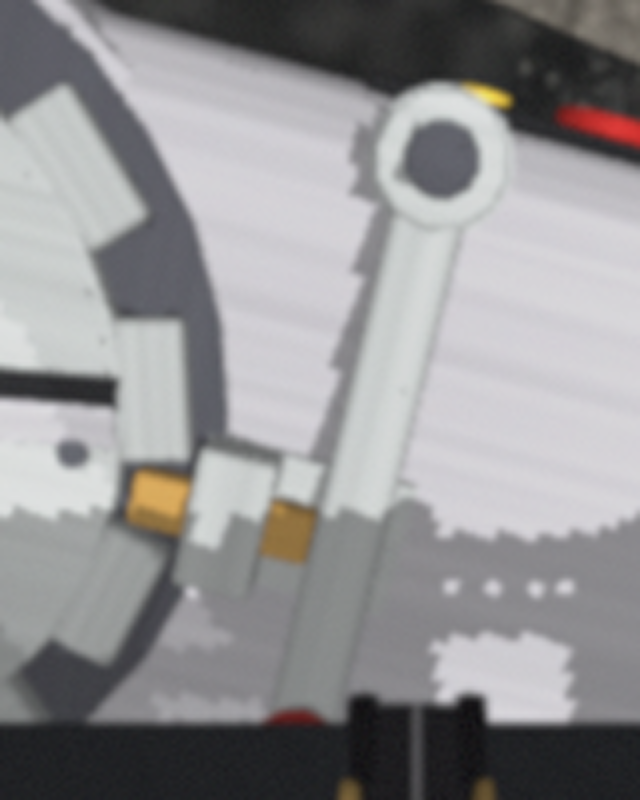

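Emit:
{"fn": "drive_tool", "kwargs": {"plan": [{"rx": 0.0,"ry": 0.0,"rz": 0.0,"x": 0.0,"y": -0.001,"z": 0.0,"fingers": 0.0},{"rx": 0.0,"ry": 0.0,"rz": 0.0,"x": 0.0,"y": -0.002,"z": 0.0,"fingers": 0.0},{"rx": 0.0,"ry": 0.0,"rz": 0.0,"x": 0.0,"y": -0.003,"z": 0.0,"fingers": 0.0},{"rx": 0.0,"ry": 0.0,"rz": 0.0,"x": 0.0,"y": -0.003,"z": 0.0,"fingers": 0.0}]}}

```text
time: 8.2
ee_pos: [0.4455, 0.25, 0.1463]
eef_rot: [-0.195, 0.981, 0.001, 0.0]
ft_force: [-2.6, 8.2, -2.5]
width: 0.0004
```

Emit:
{"fn": "drive_tool", "kwargs": {"plan": [{"rx": 0.0,"ry": 0.0,"rz": 0.0,"x": 0.0,"y": -0.001,"z": 0.0,"fingers": 0.0},{"rx": 0.0,"ry": 0.0,"rz": 0.0,"x": 0.0,"y": -0.001,"z": 0.0,"fingers": 0.0},{"rx": 0.0,"ry": 0.0,"rz": 0.0,"x": 0.0,"y": 0.01,"z": 0.0,"fingers": 0.0},{"rx": 0.0,"ry": 0.0,"rz": 0.0,"x": 0.0,"y": 0.02,"z": -0.01,"fingers": 0.0},{"rx": 0.0,"ry": 0.0,"rz": 0.0,"x": 0.0,"y": 0.02,"z": -0.07,"fingers": 0.5},{"rx": 0.0,"ry": 0.0,"rz": 0.0,"x": 0.0,"y": 0.02,"z": -0.12,"fingers": 0.5},{"rx": 0.0,"ry": 0.0,"rz": 0.0,"x": 0.0,"y": 0.02,"z": -0.12,"fingers": 0.5}]}}

```text
time: 9.07
ee_pos: [0.4396, 0.2685, 0.2705]
eef_rot: [-0.194, 0.981, 0.0, 0.003]
ft_force: [0.4, -0.3, -0.7]
width: 0.0227
```

```bash
python3 - <<'E'
from h import *
st()
c=snap('wrist','w5.png')
np.savez('w5.npz',**{k:np.array(v) for k,v in c.items()})
rows([(.4367,.1421,.25,187.5),(.4367,.1421,.164,187.5)])
E
```

```text
t 9.07 p [0.4396 0.2685 0.2705] yaw -157.58 zt [ 0.006  0.002 -1.   ] F [ 0.36 -0.32 -0.68] M [ 0.12 -0.12 -0.02] w 0.0227 q [ 0.35  0.26 -1.11  1.74  0.24  1.29  1.14]
xyz [ 0.0501 -0.1151  0.0182] r [-0.0001  0.0006  0.0414]
xyz [ 0.0504 -0.115   0.1042] r [-0.0001  0.0006  0.0414]
```

View pics/w5.png

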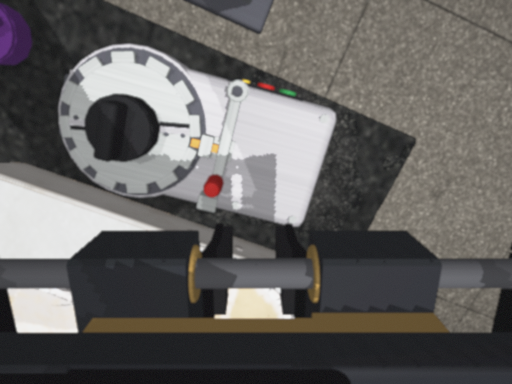

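```bash
python3 - <<'E'
from h import *
c=dict(np.load('w5.npz'))
K=c['camera_matrix'];v,u=np.mgrid[0:384,0:512];d=c['depth']
R=Q.from_quat(c['rotation']).as_matrix()
P=np.stack([(u-K[0,2])/K[0,0]*d,(v-K[1,2])/K[1,1]*d,d],-1)@R.T+c['xyz']
k=world(c,213.5,184,.1);print(k, np.radians(np.degrees(np.arctan2(k[1]-H[1],k[0]-H[0]))-7.5))
h=world(c,237,91,.062); print(h)
for p in [(221,152),(225,133)]:
  q=world(c,*p,.061); print(np.degrees(np.arctan2(*(q-h)[[1,0]])))
m=(P[...,2]>.108)&(P[...,2]<.12)&(np.hypot(P[...,0]-.43,P[...,1]-.15)<.05)
r_=cv2.minAreaRect((P[m][:,:2]*1000).astype(np.float32));print(r_)
E
```

```text
[0.44712782 0.23337187 0.1       ] 0.014247739413399801
[0.37070828 0.22222275 0.062     ]
6.149941080102056
4.835508015353066
((436.6015319824219, 142.7119903564453), (46.16733932495117, 14.143952369689941), 8.221376419067383)
```

Emit:
{"fn": "drive_tool", "kwargs": {"plan": [{"rx": 0.0,"ry": 0.0,"rz": 0.0415,"x": 0.05,"y": -0.115,"z": 0.02,"fingers": 0.7},{"rx": 0.0,"ry": 0.0,"rz": 0.0415,"x": 0.05,"y": -0.115,"z": 0.02,"fingers": 0.7},{"rx": 0.0,"ry": 0.0,"rz": 0.0415,"x": 0.05,"y": -0.115,"z": 0.02,"fingers": 0.7},{"rx": 0.0,"ry": 0.0,"rz": 0.0415,"x": 0.05,"y": -0.115,"z": 0.02,"fingers": 0.7}]}}

```text
time: 9.62
ee_pos: [0.436, 0.1416, 0.2459]
eef_rot: [-0.065, 0.998, -0.0, -0.0]
ft_force: [0.7, 0.4, 0.1]
width: 0.0595
```

```bash
python3 - <<'E'
from h import *
st()
c=snap('wrist','w6.png')
rows([(.4367,.1421,.163,187.5)])
E
```

```text
t 9.62 p [0.436  0.1416 0.2459] yaw -172.55 zt [-0.001 -0.    -1.   ] F [0.74 0.38 0.15] M [ 0.1  -0.18  0.02] w 0.0595 q [ 0.63  0.08 -1.06  1.9   0.07  1.2   1.24]
xyz [-0.0007 -0.0005  0.0831] r [ 0.0001 -0.      0.0002]
```

View pics/w6.png

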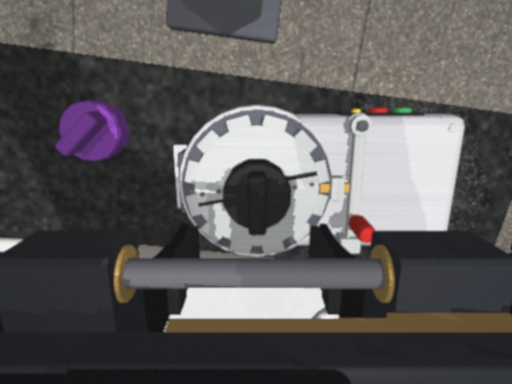

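Emit:
{"fn": "drive_tool", "kwargs": {"plan": [{"rx": 0.0,"ry": 0.0,"rz": 0.0,"x": 0.0,"y": 0.0,"z": 0.04,"fingers": 0.5},{"rx": 0.0,"ry": 0.0,"rz": 0.0,"x": 0.0,"y": 0.0,"z": 0.07,"fingers": 0.5},{"rx": 0.0,"ry": 0.0,"rz": 0.0,"x": 0.0,"y": 0.0,"z": 0.084,"fingers": 0.5},{"rx": 0.0,"ry": 0.0,"rz": 0.0,"x": 0.0,"y": 0.0,"z": 0.084,"fingers": 0.5}]}}

```text
time: 10.18
ee_pos: [0.4358, 0.1426, 0.162]
eef_rot: [-0.066, 0.998, 0.0, -0.001]
ft_force: [-0.3, -0.0, 0.8]
width: 0.0438
```

Emit:
{"fn": "drive_tool", "kwargs": {"plan": [{"rx": 0.0,"ry": 0.0,"rz": 0.0,"x": 0.0,"y": 0.0,"z": 0.0,"fingers": 0.0},{"rx": 0.0,"ry": 0.0,"rz": 0.0,"x": 0.0,"y": 0.0,"z": 0.0,"fingers": 0.0},{"rx": 0.0,"ry": 0.0,"rz": 0.0,"x": 0.0,"y": 0.0,"z": 0.0,"fingers": 0.0},{"rx": 0.0,"ry": 0.0,"rz": 0.0,"x": 0.0,"y": 0.0,"z": 0.0,"fingers": 0.0},{"rx": 0.0,"ry": 0.0,"rz": 0.0,"x": 0.0,"y": 0.0,"z": 0.0,"fingers": 0.0}], "squeeze": 20}}

```text
time: 10.8
ee_pos: [0.4364, 0.1418, 0.1625]
eef_rot: [-0.065, 0.998, 0.0, 0.0]
ft_force: [-0.9, 1.4, 3.3]
width: 0.014
```

```bash
python3 - <<'E'
from h import *
st()
c=snap('wrist','w7.png')
E
```

```text
t 10.8 p [0.4364 0.1418 0.1625] yaw -172.53 zt [ 0.001  0.    -1.   ] F [-0.93  1.38  3.33] M [ 0.46 -0.07 -0.03] w 0.014 q [ 0.55  0.22 -1.04  2.    0.22  1.04  1.12]
```

View pics/w7.png

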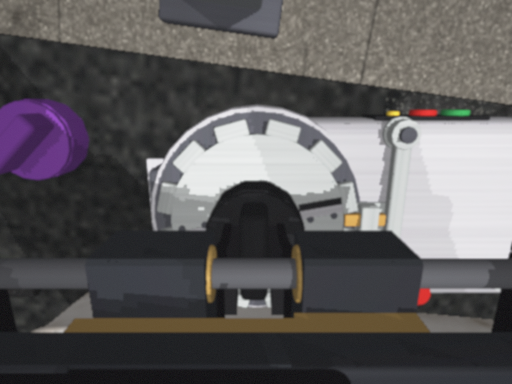

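Emit:
{"fn": "drive_tool", "kwargs": {"plan": [{"rx": 0.0,"ry": 0.0,"rz": -0.01,"x": 0.0,"y": 0.0,"z": 0.0,"fingers": 0.0},{"rx": 0.0,"ry": 0.0,"rz": -0.02,"x": 0.0,"y": 0.0,"z": -0.0005,"fingers": 0.0},{"rx": 0.0,"ry": 0.0,"rz": -0.03,"x": 0.0,"y": 0.0,"z": -0.0005,"fingers": 0.0},{"rx": 0.0,"ry": 0.0,"rz": -0.03,"x": 0.0,"y": 0.0,"z": -0.0005,"fingers": 0.0}]}}

```text
time: 11.35
ee_pos: [0.4364, 0.1418, 0.1629]
eef_rot: [-0.159, 0.987, 0.0, 0.0]
ft_force: [0.0, 2.9, 1.8]
width: 0.014
```

```bash
python3 - <<'E'
from h import *
st()
E
```

```text
t 11.35 p [0.4364 0.1418 0.1629] yaw -161.75 zt [ 0.  0. -1.] F [0.04 2.88 1.76] M [ 0.59 -0.08  0.01] w 0.014 q [ 0.58  0.23 -1.07  1.99  0.23  1.05  1.3 ]
```

Emit:
{"fn": "drive_tool", "kwargs": {"plan": [{"rx": 0.0,"ry": 0.0,"rz": -0.008,"x": 0.0,"y": 0.0,"z": -0.0003,"fingers": 0.0},{"rx": 0.0,"ry": 0.0,"rz": -0.016,"x": 0.0,"y": 0.0,"z": -0.0005,"fingers": 0.0},{"rx": 0.0,"ry": 0.0,"rz": -0.024,"x": 0.0,"y": 0.0,"z": -0.0006,"fingers": 0.0},{"rx": 0.0,"ry": 0.0,"rz": -0.024,"x": 0.0,"y": 0.0,"z": -0.0006,"fingers": 0.0}]}}

```text
time: 11.85
ee_pos: [0.4364, 0.1417, 0.1634]
eef_rot: [-0.232, 0.973, 0.0, 0.0]
ft_force: [0.7, 2.4, 0.8]
width: 0.0139
```

```bash
python3 - <<'E'
from h import *
st()
c=snap('wrist','w8.png')
E
```

```text
t 11.85 p [0.4364 0.1417 0.1634] yaw -153.18 zt [ 0.  0. -1.] F [0.68 2.42 0.76] M [ 0.76 -0.27 -0.04] w 0.0139 q [ 0.6   0.24 -1.09  1.99  0.24  1.05  1.44]
```

View pics/w8.png

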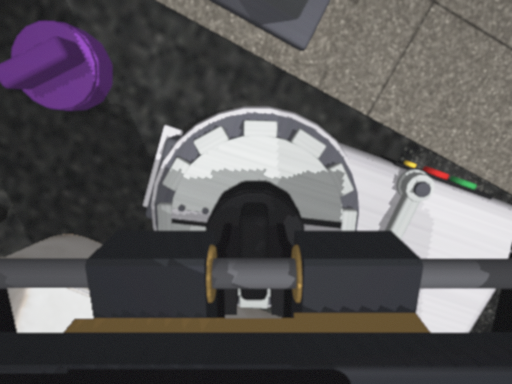

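```bash
python3 - <<'E'
import cv2,numpy as np
a=cv2.imread('pics/w7.png')[100:240,140:460];b=cv2.imread('pics/w8.png')[100:240,140:460]
cv2.imwrite('pics/cmp.png',cv2.resize(np.vstack([a,b]),None,fx=2,fy=2,interpolation=cv2.INTER_CUBIC))
E
```

```text
(no output)
```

View pics/cmp.png

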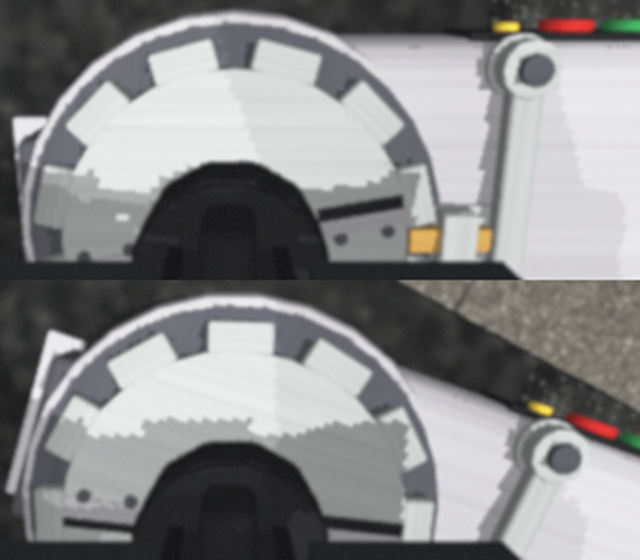

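Emit:
{"fn": "drive_tool", "kwargs": {"plan": [{"rx": 0.0,"ry": 0.0,"rz": -0.015,"x": 0.0,"y": 0.0,"z": -0.0004,"fingers": 0.0},{"rx": 0.0,"ry": 0.0,"rz": -0.03,"x": 0.0,"y": 0.0,"z": -0.0008,"fingers": 0.0},{"rx": 0.0,"ry": 0.0,"rz": -0.045,"x": 0.0,"y": 0.0,"z": -0.0012,"fingers": 0.0},{"rx": 0.0,"ry": 0.0,"rz": -0.06,"x": 0.0,"y": 0.0,"z": -0.0015,"fingers": 0.0},{"rx": 0.0,"ry": 0.0,"rz": -0.06,"x": 0.0,"y": 0.0,"z": -0.0015,"fingers": 0.0}]}}

```text
time: 12.52
ee_pos: [0.4364, 0.1416, 0.1648]
eef_rot: [-0.41, 0.912, 0.0, 0.0]
ft_force: [2.0, 2.7, 0.1]
width: 0.014
```

```bash
python3 - <<'E'
from h import *
st()
E
```

```text
t 12.53 p [0.4364 0.1416 0.1648] yaw -131.61 zt [ 0.  0. -1.] F [1.99 2.74 0.06] M [ 0.73 -0.36 -0.06] w 0.014 q [ 0.66  0.26 -1.16  1.99  0.27  1.06  1.79]
```

Turning freely (0.71 rad so far, no moment). Continuing to about 1.2 rad.

Emit:
{"fn": "drive_tool", "kwargs": {"plan": [{"rx": 0.0,"ry": 0.0,"rz": -0.015,"x": 0.0,"y": 0.0,"z": -0.0002,"fingers": 0.0},{"rx": 0.0,"ry": 0.0,"rz": -0.03,"x": 0.0,"y": 0.0,"z": -0.0003,"fingers": 0.0},{"rx": 0.0,"ry": 0.0,"rz": -0.045,"x": 0.0,"y": 0.0,"z": -0.0003,"fingers": 0.0},{"rx": 0.0,"ry": 0.0,"rz": -0.06,"x": 0.0,"y": 0.0,"z": -0.0003,"fingers": 0.0},{"rx": 0.0,"ry": 0.0,"rz": -0.077,"x": 0.0,"y": 0.0,"z": -0.0003,"fingers": 0.0},{"rx": 0.0,"ry": 0.0,"rz": -0.077,"x": 0.0,"y": 0.0,"z": -0.0003,"fingers": 0.0}]}}

```text
time: 13.28
ee_pos: [0.4363, 0.1417, 0.1651]
eef_rot: [-0.616, 0.788, 0.0, 0.0]
ft_force: [1.3, 3.1, 0.5]
width: 0.0139
```

```bash
python3 - <<'E'
from h import *
st()
snap('wrist','w9.png')
E
```

```text
t 13.28 p [0.4363 0.1417 0.1651] yaw -103.97 zt [-0.  0. -1.] F [1.32 3.09 0.47] M [ 0.93 -0.34 -0.01] w 0.0139 q [ 0.73  0.31 -1.25  1.99  0.33  1.08  2.23]
```

View pics/w9.png

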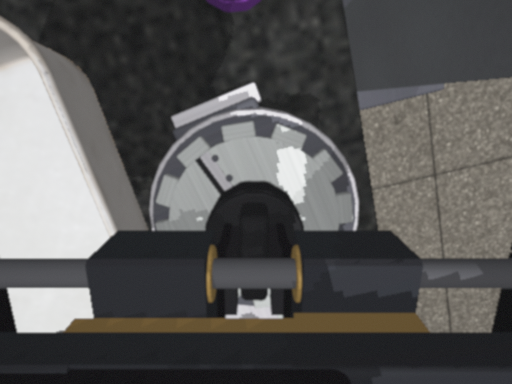

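Emit:
{"fn": "drive_tool", "kwargs": {"plan": [{"rx": 0.0,"ry": 0.0,"rz": 0.0,"x": 0.0,"y": 0.0,"z": -0.001,"fingers": 0.0},{"rx": 0.0,"ry": 0.0,"rz": 0.0,"x": 0.0,"y": 0.0,"z": -0.003,"fingers": 0.0},{"rx": 0.0,"ry": 0.0,"rz": 0.0,"x": 0.0,"y": 0.0,"z": -0.005,"fingers": 0.0},{"rx": 0.0,"ry": 0.0,"rz": 0.0,"x": 0.0,"y": 0.0,"z": -0.005,"fingers": 0.0}], "squeeze": 30}}

```text
time: 13.82
ee_pos: [0.4364, 0.1416, 0.1705]
eef_rot: [-0.617, 0.787, -0.0, 0.0]
ft_force: [0.0, 2.4, 0.7]
width: 0.0135
```

Emit:
{"fn": "drive_tool", "kwargs": {"plan": [{"rx": 0.0,"ry": 0.0,"rz": 0.0,"x": 0.0,"y": 0.0,"z": -0.01,"fingers": 0.0},{"rx": 0.0,"ry": 0.0,"rz": 0.0,"x": 0.0,"y": 0.0,"z": -0.02,"fingers": 0.0},{"rx": 0.0,"ry": 0.0,"rz": 0.0,"x": 0.0,"y": 0.0,"z": -0.03,"fingers": 0.0},{"rx": 0.0,"ry": 0.0,"rz": 0.0,"x": 0.0,"y": 0.0,"z": -0.04,"fingers": 0.0},{"rx": 0.0,"ry": 0.0,"rz": 0.0,"x": 0.0,"y": 0.0,"z": -0.05,"fingers": 0.0},{"rx": 0.0,"ry": 0.0,"rz": 0.0,"x": 0.0,"y": 0.0,"z": -0.06,"fingers": 0.0},{"rx": 0.0,"ry": 0.0,"rz": 0.0,"x": 0.0,"y": 0.0,"z": -0.065,"fingers": 0.0},{"rx": 0.0,"ry": 0.0,"rz": 0.0,"x": 0.0,"y": 0.0,"z": -0.065,"fingers": 0.0},{"rx": 0.0,"ry": 0.0,"rz": 0.0,"x": 0.0,"y": 0.0,"z": -0.065,"fingers": 0.0},{"rx": 0.0,"ry": 0.0,"rz": 0.0,"x": 0.0,"y": 0.0,"z": -0.065,"fingers": 0.0}]}}

```text
time: 15.08
ee_pos: [0.4361, 0.1415, 0.2349]
eef_rot: [-0.617, 0.787, 0.0, -0.0]
ft_force: [0.1, -0.3, -0.2]
width: 0.0137
```

```bash
python3 - <<'E'
from h import *
st()
for n,(a,b,e,f) in dict(scene=(150,170,310,310),side=(190,90,300,240)).items():
    c=snap(n,n+'9.png'); cv2.imwrite('pics/%s9c.png'%n,cv2.resize(c['color'][b:f,a:e,::-1],None,fx=3.9,fy=3.9,interpolation=cv2.INTER_CUBIC))
    print([(np.round(d['centre'],4).tolist(),round(d['confidence'],2)) for d in nets.find_in('cap',n)])
E
```

```text
t 15.07 p [0.4361 0.1415 0.2349] yaw -103.77 zt [-0. -0. -1.] F [ 0.08 -0.29 -0.22] M [ 0.14 -0.04 -0.02] w 0.0137 q [ 0.87  0.18 -1.35  1.91  0.19  1.2   2.35]
[([0.3997, -0.0079, 0.0274], 0.78), ([0.4246, 0.1603, 0.1589], 0.6), ([0.4108, 0.2423, 0.0484], 0.53)]
[([0.4114, -0.0363, 0.0253], 0.73), ([0.4357, 0.1199, 0.1568], 0.65), ([0.4356, 0.1171, 0.0473], 0.23)]
```

View pics/scene9c.png

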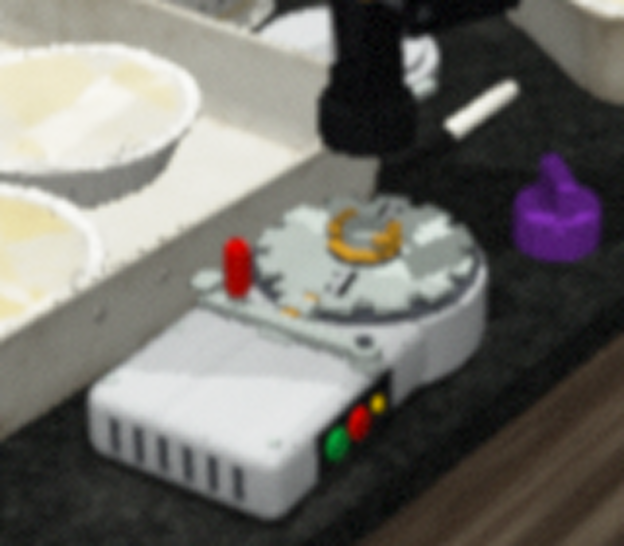

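View pics/side9c.png

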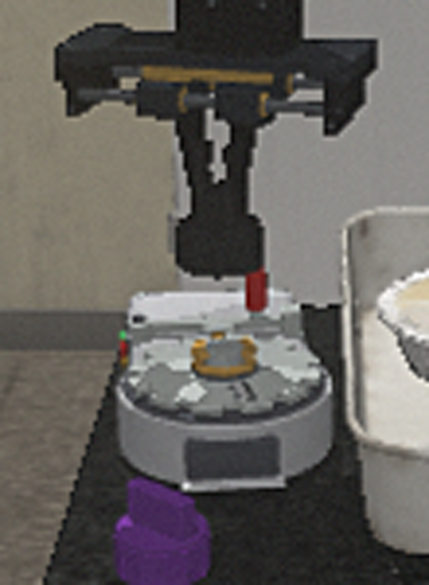

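```bash
python3 - <<'E'
from h import *
s=st(); print(abs(s['joint_vel']).max())
print(workorder.close_job())
E
```

```text
t 15.28 p [0.4362 0.1416 0.235 ] yaw -103.77 zt [-0.  0. -1.] F [-0.33 -0.12 -1.24] M [ 0.14 -0.07 -0.03] w 0.0136 q [ 0.87  0.18 -1.35  1.91  0.19  1.2   2.35]
0.001881185627935162
the job is handed in; nothing more can be done
None
```

I swung the spindle lock shut, unscrewed the black cap and lifted it clear. I handed the job in at 15.3 s, still holding the cap.

- **Lock:** I pushed the red knob round until it met its stop at about 8 N. Measured from the knob afterwards, the arm was about 0.014 rad from shut. Readings off the arm's edge were rougher, 1.4–2.7° past shut, and did not quite agree. The last scene picture still shows it shut, with the tip at the keeper.
- **Thread:** I tried anticlockwise seen from above first, and it gave, so this cap has a normal right-hand thread. I turned it about 1.2 rad with almost no resistance. I checked the disc by its notches when the cap had turned about 0.34 rad, and it had stayed put within the lock's play.
- **Cap:** It came off without resistance. It was held at 30 N with the bar about 13.6 mm between the pads. It was upright and still, on the spindle axis, with its centre about 100 mm above the disc's top face.
- **Surroundings:** In the last pictures the marker and the purple look-alike were where they started. I kept well clear of the timer but did not measure it again at the end.

One early move call was refused as malformed, and nothing moved. The networks' positions for the hinge and spindle axis were up to about 110 mm off, so I used my own measurements from the wrist camera.

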